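Hold the undrilled bearing block in the corner of the drilling fixture

ROBOT

A 7-joint arm with a two-finger parallel gripper is mounted at the origin on the work surface. World frame = base frame: x ahead of the robot, y to its left, z up, the work surface at z = 0. Lengths are in m, angles in rad, forces in N, time in s.
With the tool pointing down it reaches from about 0.4 to 0.85 m from the base axis. Payload 4.5 kg.
Tool frame: the origin (TCP) lies on the centre line of the jaws, within the pads' length; the fingertips stand 14 mm ahead of it and the grasp point (between the pads) lies 5 mm behind it (nose_length is the distance from the TCP to the fingertips, in m); x points along the fingers, y is the direction in which the jaws open and shut, and the axes are right-handed (so a half turn about x gives the same grasp; the last joint's range is limited). The gripper opens to 88 mm and grips with 3 to 60 N. Pads are 18 mm wide; open, the fingers measure 123 mm over their backs; the gripper's body (75 mm by 187 mm) begins 45 mm behind the grasp point.
Start: joints at [1.18, 0.689, -0.195, 1.565, 0.157, 0.902, -0.215], TCP at [0.258, -0.569, 0.253] pointing down, gripper open.
Joint ranges: [-3.01, 3.01], [-0.46, 2.08], [-1.47, 1.51], [0.13, 2.56], [-1, 4.14], [0.04, 2.09], [-2.66, 2.66]. Speed limits (rad/s): [2.57, 2.57, 3.14, 3.14, 3.14, 3.14, 3.14].

INTERFACE

Orientations are given as a unit quaternion [x, y, z, w].
In Python, from plant import get_state, snapshot, camera_params, finish_job, boxes_of, silhouettes, spot_point, nose_length gives the robot as it stands.
- The arm moves only by the tool apply_moves, never from a script. Its arguments are lists of equal length, an entry for each row: "delta_pos": the shift along the tool's x, y, z in cm, a list of three; "yaw": the turn about the tool's x in rad; "gripper": the opening in per cent of the stroke, from 0 (shut) to 100 (fully open). A call has 1 to 10 rows; each row is the pose to reach, as a shift and turn from the pose measured when the call began, along the tool's axes at that moment; what a row does not reach only later rows make up. A row lasts 1/12 s, in which the tool goes at most 41.7 mm and 7.16 degrees, less where a joint would pass 70% of its speed; a pose out of reach is approached as far as the arm can. A call with a gripper value outside its range is refused whole. The fingers move at their own pace and stop on an object; "force" is the grip in N (left out, the last holds). Time passes only in rows, so rows that repeat a pose let the fingers close. It gives the time, the measured TCP pose, the force and the opening at its end, in the units of the state.
- get_state(): the state, without advancing time (a new reading comes with each control period).
- snapshot(name): name is "side" or "top" or "wrist"; returns the picture (400x640x3 uint8, red, green, blue); there is no depth.
- camera_params(name): a dict with "fovy" (degrees; the focal length in pixels is half the picture's height over the tangent of half this angle, whatever the lens; pixels are square), "cx", "cy" (the principal point, pixels), "dist" ([k1, k2, p1, p2, k3] as OpenCV has them; the pictures are not rectified), "position" and "orientation" of the camera in the world. Camera axes: x right, y down, z forward; pixel columns grow to the right and rows downward; lengths in m; the calibration is good to about 2 mm. A picture is of the moment at which its call begins: read the wrist's pose just before it. camera_params takes no time and is no camera call; for the wrist camera it gives the pose at the moment of the call.
- finish_job(): hands the job in, once; it reports no verdict.
Trained networks look in the newest picture that a camera, given by its name, has taken for a name from the list of things; names that differ only in an ending like _2 or _b are one class to them, and where a whole thing is asked for, a point or a joint stands for the part that bears it (a point fixed in the world has none). Each returns a list of dicts, best first, with "score" (0 to 1); they miss things now and then, are a little off and sometimes report something else, mostly with a low value. They report only what shows in the picture. A call takes as long as a camera call. They do not tell look-alikes from the thing itself.
- boxes_of(thing, camera): "bbox" ([left, top, width, height] in pixels, round what is visible of it).
- silhouettes(thing, camera): "mask" (400x640 bool, what is visible of it) and "bbox" ([left, top, width, height] in pixels, round what is visible of it).
- spot_point(thing, camera): "pixel" ([column, row] in pixels: a listed point, or the origin of a listed thing).
The state is a dict: "clock": time; "q": joint angles; "qd": joint speeds; "joint_torque": joint torques, N m; "tool_pos": TCP position; "eef_rot": TCP orientation; "contact_force": force on the tool from outside, world axes, zero at the start; "moment": the same for the moment, N m; "opening": opening from 0.0 (shut) to 1.0 (fully open).
Only numpy, scipy, OpenCV 4.12 (cv2) and the standard library are available. Lean on these libraries where they do the work, as an engineer would, in place of code of your own. Each camera call takes 0.05 s, during which the arm holds its last target.

TASK

One of the three bearing blocks on the black mat has not had its two mounting holes drilled yet: take that one, set it down flat in the drilling fixture and push it squarely into the corner, its long side against the back rail and its end against the red end stop, at whichever end of the rail that stop is bolted today. Finish while you are still holding the block pressed firmly against both rail and stop, so that I can nip down the strap clamp; do not let go. Leave the drilled blocks and the rest of the bench as they are.

Things in the scene. Friction and masses are not known exactly. Their poses are not given: they have to be found in the camera images.
- blank: The undrilled bearing block, bare aluminium, about 0.33 kg: a foot 40 mm (x) by 90 mm (y) by 15 mm high with no holes in its two 22 mm long flanges, and in the middle of it a tower 40 mm (x) by 46 mm (y) that rises to 50 mm above the underside. A steel bearing insert sits flush in the two x faces of the tower. Origin at the centre of the underside, z up, y along the foot. It is the same when turned half round.
- drilled_a: A finished bearing block, same shape and size as the blank, but with a 12 mm hole through each flange. Origin at the centre of its underside. It stays where it is.
- drilled_b: The other finished bearing block, with a 12 mm hole through each flange. Origin at the centre of its underside. It stays where it is.
- mat: Black rubber mat 260 mm (x) by 280 mm (y), 3 mm thick, fixed on the bench; the three bearing blocks stand on it. Origin at the centre of its underside.
- jig: Base plate of the drilling fixture, grey painted, 150 mm (x) by 220 mm (y) by 20 mm thick, fixed on the bench. Origin at the centre of its underside; x points to the back rail, y along the rail, z up. The block must lie on its top face, 20 mm above the origin. Plate, rail and stop are ground and lightly oiled, so the block slides on them easily (friction about 0.25). Either end of the plate (+y or -y) may carry the end stop; the strap clamp is at the other.
- rail: Back rail of the fixture, a bright steel bar 20 mm (x) by 210 mm (y) by 30 mm high, screwed on top of the base plate. Origin at the centre of its underside, axes as the jig's; its working face looks to -x, 10 mm from the origin, so it lies at x = +50 mm in the jig's frame. Rigid.
- end_stop: The end stop, a red steel block 36 mm (x) by 24 mm (y) by 14 mm high, bolted rigidly on top of the base plate at one end of it: centre at x = +25 mm, y = +75 or -75 mm in the jig's frame. Origin at the centre of its underside, axes parallel to the jig's; the working face is the y face that looks to the middle of the jig, 12 mm from the origin.
- strap_clamp: The open hold-down clamp at the other end of the base plate, fixed: an upright stud with a black hand knob, 47 mm tall and 36 mm across, and a steel strap 22 mm wide swung aside so that it reaches 63 mm from the stud towards the jig's -x (15 mm to +x); the strap's top is 28 mm above the plate. Origin at the foot of the stud, on the plate's top face, at y = 75 mm on the side away from the stop. It is not to be operated.
- cutting_fluid: Bystander: white bottle with a red cap, 60 mm across, 170 mm tall, standing at the far side. Origin at the centre of its underside.
- swarf_brush: Bystander: brush with a wooden handle, 220 mm long, lying at the far side. Origin under its middle.
- spanner: Bystander: steel spanner, 170 mm long, lying on the bench close to the robot. Origin under its middle.
- deburrer: Bystander: deburring tool with a yellow handle, 160 mm long, lying at the left (+y). Origin under its middle.
- paste_tin: Bystander: green tin, 80 mm across, 50 mm tall, at the right (-y). Origin at the centre of its underside.
Things that resemble listed ones, but are neither listed nor needed, are in the scene too. What is shaped like the blank but blue, pink or yellow is not meant.

How it is judged:
By the outcome, as a careful person would: the job done as asked, in the order asked, and still so for the second after the job is handed in, while the arm keeps its last pose, push and grip.
It also fails if it takes over 48 s, if anything falls off the work surface, if the arm or the gripper's body presses on something with over 40 N, if the wrist force passes 120 N, or if a joint passes its speed limit or range.

## Working session

There is one attempt and no reset: what is moved stays moved. The work goes in short steps, Python scripts to look and compute and a tool call to move; the robot and the scene stay as the last step left them, time stands still between calls to the robot, and variables do not carry over. Pictures are saved under pics/ and viewed, and the job is handed in when it is done.

Besides the shell and the picture viewer there is one more tool, called after "Emit:" as name(argument=value, ...) on one line, values as JSON. apply_moves: Moves the arm, as the interface text tells. Its arguments: {"type":"object","properties":{"delta_pos":{"type":"array"},"yaw":{"type":"array"},"gripper":{"type":"array"},"force":{"type":"number"}},"required":["delta_pos","yaw","gripper"]}

```bash
mkdir -p pics; ls; python3 - <<'E'
from plant import *
import cv2,json
print(get_state(), nose_length if not callable(nose_length) else nose_length())
for n in ("top","side"):
    im=snapshot(n); cv2.imwrite(f"pics/{n}1.png",im[:,:,::-1]); print(n,camera_params(n))
print(camera_params("wrist"))
E
```

```text
pics
{'clock': 0.0, 'q': array([ 1.17983822,  0.68999107, -0.19449479,  1.56634498,  0.15732002,
        0.90249062, -0.21509314]), 'qd': array([ 1.49575495e-03, -4.32797832e-04, -7.39183066e-04, -2.52929303e-05,
       -1.21062579e-03,  3.18771262e-04, -2.87361977e-03]), 'joint_torque': array([ 1.19663237e-04, -5.27555859e+01, -1.26680911e+00, -1.53428435e+01,
       -5.25914936e-02,  6.77533069e-03,  1.87236465e-04]), 'tool_pos': array([ 0.25725564, -0.56893494,  0.25190485]), 'eef_rot': array([-0.69102084, -0.14970113,  0.69140462, -0.1484568 ]), 'contact_force': array([-0.67490122, -0.2841535 , -0.48561339]), 'moment': array([-0.0068927 , -0.00092849,  0.01022854]), 'opening': 0.9958429225255836} 0.014
top {'fovy': 47.730279788345925, 'cx': 323.15453368882385, 'cy': 207.66339065542888, 'dist': array([-0.05955101,  0.        ,  0.        ,  0.        ,  0.        ]), 'position': array([ 0.31959425, -0.04463873,  1.39110865]), 'orientation': array([-0.69718777,  0.71180084, -0.05259357,  0.06710212])}
side {'fovy': 50.86036802971777, 'cx': 315.3871723778619, 'cy': 201.07281446841233, 'dist': array([-0.06772697,  0.        ,  0.        ,  0.        ,  0.        ]), 'position': array([0.79139467, 0.77555457, 0.90783402]), 'orientation': array([ 0.13583237,  0.91365382, -0.37837629, -0.0601469 ])}
{'fovy': 61.79499830591536, 'cx': 316.79611830532036, 'cy': 196.0391947067678, 'dist': array([-0.0663816,  0.       ,  0.       ,  0.       ,  0.       ]), 'position': array([ 0.31781061, -0.54252843,  0.3841364 ]), 'orientation': array([ 0.83332347, -0.53732726, -0.07161169,  0.10827364])}
```

View pics/top1.png

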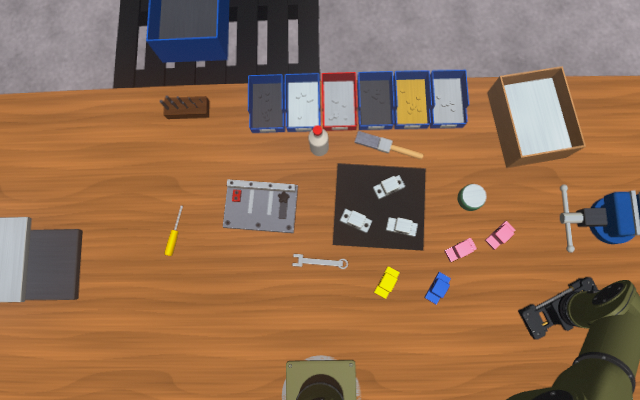

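View pics/side1.png

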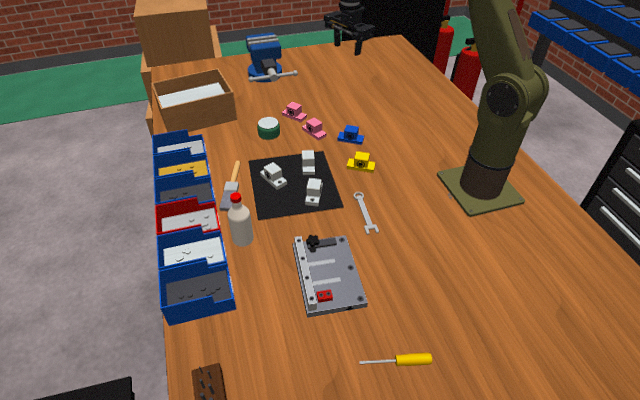

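The top view shows the mat with three blocks at about (389,187), (355,220) and (402,227). The jig is at (260,206), with the red stop on its left (+y) end and the clamp on the right. I'll zoom in.

```bash
cat > h.py <<'E'
from plant import *
import cv2,numpy as np
from scipy.spatial.transform import Rotation as R
def K(p):
    f=200/np.tan(np.radians(p['fovy'])/2)
    return np.array([[f,0,p['cx']],[0,f,p['cy']],[0,0,1]])
def proj(p,X):
    X=np.atleast_2d(X).astype(float)
    Rc=R.from_quat(p['orientation']).as_matrix().T
    return cv2.projectPoints(X,cv2.Rodrigues(Rc)[0],-Rc@p['position'],K(p),p['dist'])[0][:,0]
def back(p,px,z):
    u=cv2.undistortPoints(np.atleast_2d(px).astype(float)[:,None],K(p),p['dist'])[:,0]
    d=R.from_quat(p['orientation']).apply(np.c_[u,np.ones(len(u))])
    s=(z-p['position'][2])/d[:,2]
    return p['position']+d*s[:,None]
E
python3 - <<'E'
import cv2
a=cv2.imread('pics/top1.png')[160:255,220:430]; b=cv2.imread('pics/side1.png')[140:320,240:370]
cv2.imwrite('pics/topz.png',cv2.resize(a,None,fx=3.8,fy=3.8,interpolation=2)); cv2.imwrite('pics/sidez.png',cv2.resize(b,None,fx=3.3,fy=3.3,interpolation=2))
E
```

```text
(no output)
```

View pics/topz.png

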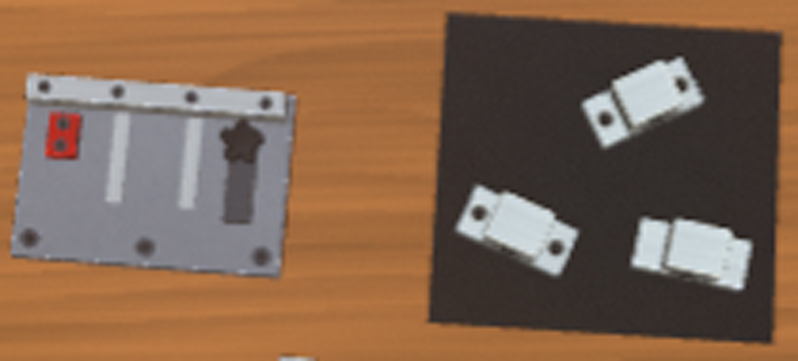

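View pics/sidez.png

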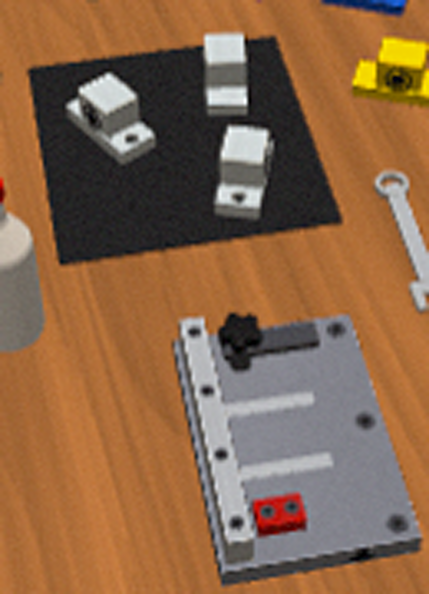

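```bash
cat > fit.py <<'E'
from h import *
from scipy.optimize import least_squares
def pose(c,yaw,P,z0): 
    P=np.asarray(P,float); return np.c_[c[0]+np.cos(yaw)*P[:,0]-np.sin(yaw)*P[:,1], c[1]+np.sin(yaw)*P[:,0]+np.cos(yaw)*P[:,1], P[:,2]+z0]
def solve(p,P,px,z0,x0):
    r=least_squares(lambda v:(proj(p,pose(v[:2],v[2],P,z0))-px).ravel(),x0)
    return r.x, np.abs(r.fun).max()
E
python3 - <<'E'
from fit import *
s=get_state(); print(R.from_quat(s['eef_rot']).as_matrix().round(3))
p=camera_params('top')
# zoomed px -> image
Z=lambda l:np.array(l,float)/3.8+[220,160]-0.37
# jig: rail bolts? plate corners (top face): front-left(-x,+y), front-right, and back corners 
px=Z([(12,257),(281,277),(296,95)])
print('jig',solve(p,[(-.075,.11,.02),(-.075,-.11,.02),(.075,-.11,.02)],px,0,[.5,.1,-.1]))
# rail top corners front-left,front-right (z 50, x=50), stop
px=Z([(27,99),(285,116),(27,75)])
print('rail',solve(p,[(.05,.105,.05),(.05,-.105,.05),(.07,.105,.05)],px,0,[.5,.1,-.1]))
# blank tower top
px=Z([(676,218),(738,229),(729,279),(665,268)])
print('blank',solve(p,[(.02,.023,.05),(.02,-.023,.05),(-.02,-.023,.05),(-.02,.023,.05)],px,.003,[.45,-.2,-.1]))
px=Z([(641,217),(632,265),(742,291),(752,241)])
print('blankfoot',solve(p,[(.02,.045,.015),(-.02,.045,.015),(-.02,-.045,.015),(.02,-.045,.015)],px,.003,[.45,-.2,-.1]))
E
```

```text
[[-0.001  0.412 -0.911]
 [ 0.001 -0.911 -0.412]
 [-1.    -0.002  0.   ]]
jig (array([ 0.56457856,  0.17569731, -0.09263211]), np.float64(0.17400591712504365))
rail (array([ 0.56498399,  0.17545536, -0.08972792]), np.float64(0.3538791787893274))
blank (array([ 0.49100145, -0.26012455, -0.2176093 ]), np.float64(0.9725800070214632))
blankfoot (array([ 0.49163059, -0.25730043, -0.24605823]), np.float64(0.27578072852693936))
```

Emit:
apply_moves(delta_pos=[[0,-2.0,-3.0],[0,-5,-7],[0,-8,-11],[0,-10.5,-15],[0,-13,-19],[0,-15.5,-23],[0,-18,-27],[0,-20,-30],[0,-20,-30],[0,-20,-30]], yaw=[0.08,0.16,0.24,0.32,0.4,0.48,0.56,0.62,0.62,0.62], gripper=[100,100,100,100,100,100,100,100,100,100])

```text
clock: 0.93
tool_pos: [0.4531, -0.2547, 0.252]
eef_rot: [0.705, -0.062, -0.704, -0.067]
contact_force: [-0.7, 0.2, 0.7]
opening: 1.0
```

```bash
python3 - <<'E'
from h import *
s=get_state(); print(s['clock'],s['tool_pos'],R.from_quat(s['eef_rot']).as_matrix().round(3),s['q'].round(2))
p=camera_params('wrist'); import json; print(p['position'],R.from_quat(p['orientation']).as_matrix().round(3))
im=snapshot('wrist'); cv2.imwrite('pics/w1.png',im[:,:,::-1])
json.dump({k:np.asarray(v).tolist() for k,v in p.items()},open('w1.json','w'))
E
```

```text
0.9333 [ 0.45313772 -0.25472257  0.25198824] [[ 0.002 -0.181 -0.983]
 [ 0.006 -0.983  0.181]
 [-1.    -0.007 -0.001]] [ 0.42  0.55  0.02  1.89 -0.02  0.7  -1.3 ]
[ 0.51802664 -0.26782572  0.38414922] [[-0.181 -0.951 -0.252]
 [-0.983  0.173  0.053]
 [-0.007  0.257 -0.966]]
```

View pics/w1.png

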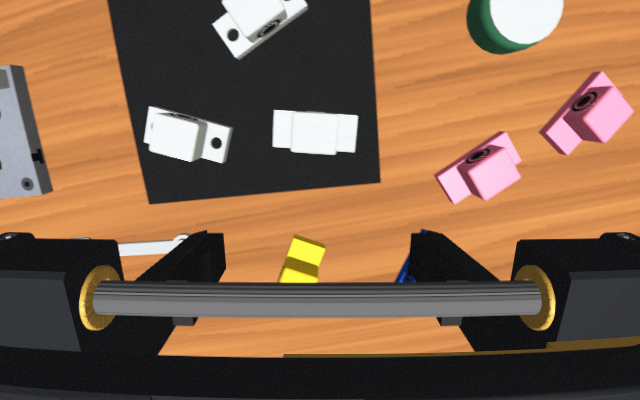

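The wrist view shows the blank at (315,132) with no holes in either flange. Its neighbour at (187,135) does have holes. I'll zoom in to get its corners.

```bash
python3 - <<'E'
import cv2
a=cv2.imread('pics/w1.png')[95:170,260:370]
cv2.imwrite('pics/w1z.png',cv2.resize(a,None,fx=7,fy=7,interpolation=2))
E
```

```text
(no output)
```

View pics/w1z.png

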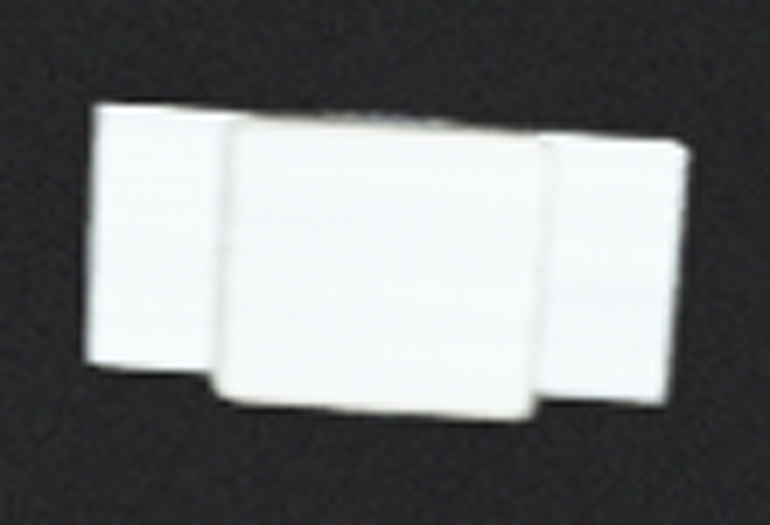

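```bash
python3 - <<'E'
from fit import *
import json
p={k:np.array(v) for k,v in json.load(open('w1.json')).items()}
Z=lambda l:np.array(l,float)/7+[260,95]-0.43
foot=[(.02,.045,.015),(.02,-.045,.015),(-.02,-.045,.015),(-.02,.045,.015)]
tow=[(.02,.023,.05),(.02,-.023,.05),(-.02,-.023,.05),(-.02,.023,.05)]
a=Z([(95,104),(690,144),(666,403),(86,363)]); b=Z([(231,118),(550,137),(533,418),(214,402)])
for P,q in ((foot,a),(tow,b),(foot+tow,np.r_[a,b])): print(solve(p,P,q,.003,[.49,-.26,-.2]))
E
```

```text
(array([ 0.49462889, -0.25833341, -0.24864109]), np.float64(0.4854398782482008))
(array([ 0.49473353, -0.25849625, -0.23953775]), np.float64(1.0717998100328145))
(array([ 0.49468666, -0.25842146, -0.24583701]), np.float64(1.0012486302780417))
```

Emit:
apply_moves(delta_pos=[[2,-0.2,-2],[5.5,-0.4,-4.2],[9.5,-0.4,-4.2],[13,-0.4,-4.2],[15,-0.4,-4.2],[15,-0.4,-4.2],[15,-0.4,-4.2]], yaw=[0.064,0.064,0.064,0.064,0.064,0.064,0.064], gripper=[100,100,100,100,100,100,100], force=45)

```text
clock: 1.57
tool_pos: [0.4914, -0.2629, 0.1013]
eef_rot: [-0.7, 0.088, 0.703, 0.09]
contact_force: [0.1, 0.4, 0.0]
opening: 0.996
```

```bash
python3 - <<'E'
from h import *
s=get_state(); T=R.from_quat(s['eef_rot']).as_matrix(); print(s['clock'],s['tool_pos'],T.round(3))
d=np.array([.4947,-.2584,.037])-s['tool_pos']; print('tool delta cm',T.T@d*100)
im=snapshot('wrist'); cv2.imwrite('pics/w2.png',im[:,:,::-1])
E
```

```text
1.5667 [ 0.49139428 -0.26292218  0.10129344] [[-0.003 -0.249 -0.968]
 [ 0.004 -0.968  0.249]
 [-1.    -0.003  0.004]]
tool delta cm [ 6.43018698 -0.49966094 -0.2308079 ]
```

View pics/w2.png

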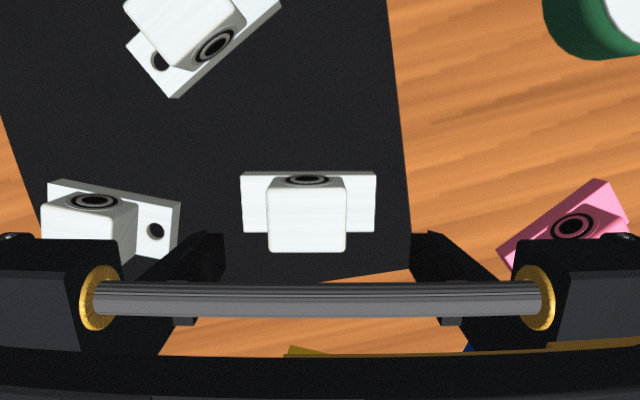

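The blank is square to the jaws: its foot's top edge is level at row 171, columns 242 to 376. The jaws need a shift of about 5 mm sideways. The drilled neighbour clears the left finger.

Emit:
apply_moves(delta_pos=[[0.5,-0.5,-0.2],[2.5,-0.5,-0.2],[4.5,-0.5,-0.2],[6,-0.5,-0.2],[6.4,-0.5,-0.2],[6.4,-0.5,-0.2],[6.4,-0.5,-0.2]], yaw=[0,0,0,0,0,0,0], gripper=[100,100,100,100,100,100,100])

```text
clock: 2.2
tool_pos: [0.4966, -0.259, 0.0398]
eef_rot: [0.702, -0.088, -0.701, -0.09]
contact_force: [0.1, 0.3, 0.3]
opening: 1.0
```

```bash
python3 - <<'E'
from h import *
s=get_state(); T=R.from_quat(s['eef_rot']).as_matrix(); print(s['clock'],s['tool_pos'],T.round(3),s['contact_force'])
d=np.array([.4947,-.2584,.037])-s['tool_pos']; print('tool delta cm',T.T@d*100)
im=snapshot('wrist'); cv2.imwrite('pics/w3.png',im[:,:,::-1])
E
```

```text
2.2 [ 0.49656868 -0.25902739  0.03982453] [[ 0.002 -0.249 -0.969]
 [ 0.002 -0.969  0.249]
 [-1.    -0.002 -0.001]] [0.13266835 0.30784745 0.30441132]
tool delta cm [ 0.28219318 -0.0135551   0.19702519]
```

View pics/w3.png

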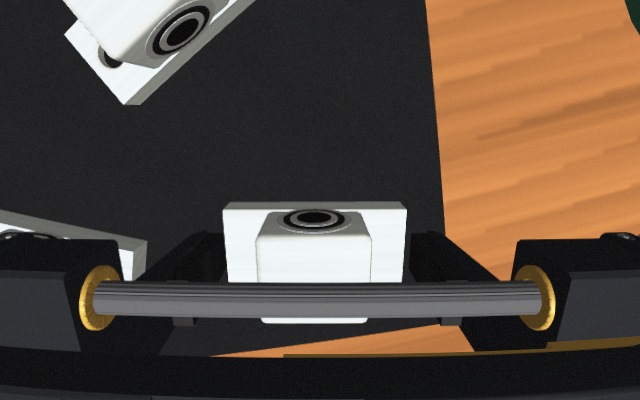

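The jaws now straddle the tower, which spans columns 256 to 371. I'll go slightly lower and close.

Emit:
apply_moves(delta_pos=[[0.25,0,0.15],[0.25,0,0.15],[0.25,0,0.15],[0.25,0,0.15],[0.25,0,0.15],[0.25,0,0.15],[0.25,0,0.15],[0.25,0,0.15],[0.25,0,0.15],[0.25,0,0.15]], yaw=[0,0,0,0,0,0,0,0,0,0], gripper=[100,0,0,0,0,0,0,0,0,0], force=50)

```text
clock: 3.08
tool_pos: [0.4953, -0.2585, 0.0375]
eef_rot: [0.702, -0.088, -0.701, -0.09]
contact_force: [0.7, 1.3, 0.6]
opening: 0.514
```

Emit:
apply_moves(delta_pos=[[-1,0,0],[-3.5,0,0],[-7,0,0],[-10.5,-2,0.5],[-14,-5,1.5],[-16,-9,2.5],[-16,-13,3.8],[-16,-17,5],[-16,-21,6.2],[-16,-25,7.4]], yaw=[0,0,0,-0.03,-0.06,-0.1,-0.13,-0.16,-0.16,-0.16], gripper=[0,0,0,0,0,0,0,0,0,0])

```text
clock: 3.92
tool_pos: [0.485, -0.0057, 0.1987]
eef_rot: [0.707, -0.032, -0.705, -0.033]
contact_force: [1.0, 0.3, -2.4]
opening: 0.518
```

```bash
python3 - <<'E'
from h import *
s=get_state(); T=R.from_quat(s['eef_rot']).as_matrix(); print(s['clock'],s['tool_pos'],T.round(3),s['contact_force'],s['opening'])
d=np.array([.48,.17,.198])-s['tool_pos']; print('tool delta cm',T.T@d*100)
E
```

```text
3.9167 [ 0.48501186 -0.00574038  0.19869921] [[ 0.003 -0.092 -0.996]
 [ 0.002 -0.996  0.092]
 [-1.    -0.002 -0.002]] [ 0.9796022   0.26546576 -2.38549102] 0.517531146230617
tool delta cm [  0.10501091 -17.45304738   2.11731097]
```

Lifted: the wrist reads -2.4 N and the opening is steady. Next I'll move to a viewing position beside the jig.

Emit:
apply_moves(delta_pos=[[0,-4,0.5],[0,-8,1],[0,-12,1.5],[0,-16,2],[0,-17.5,2],[0,-17.5,2],[0,-17.5,2]], yaw=[0,0,0,0,0,0,0], gripper=[0,0,0,0,0,0,0])

```text
clock: 4.5
tool_pos: [0.4807, 0.171, 0.1992]
eef_rot: [0.707, -0.031, -0.706, -0.032]
contact_force: [-0.1, -0.8, -3.7]
opening: 0.516
```

```bash
python3 - <<'E'
from h import *
import json
s=get_state(); T=R.from_quat(s['eef_rot']).as_matrix(); print(s['clock'],s['tool_pos'],T.round(3),s['contact_force'],s['opening'])
p=camera_params('wrist')
im=snapshot('wrist'); cv2.imwrite('pics/w4.png',im[:,:,::-1])
json.dump({k:np.asarray(v).tolist() for k,v in p.items()},open('w4.json','w'))
im=snapshot('side'); cv2.imwrite('pics/s4.png',im[:,:,::-1])
E
```

```text
4.5 [0.48065211 0.17103317 0.19919854] [[ 0.002 -0.09  -0.996]
 [ 0.002 -0.996  0.09 ]
 [-1.    -0.002 -0.002]] [-0.11811358 -0.788494   -3.65615492] 0.5164259558194417
```

View pics/w4.png

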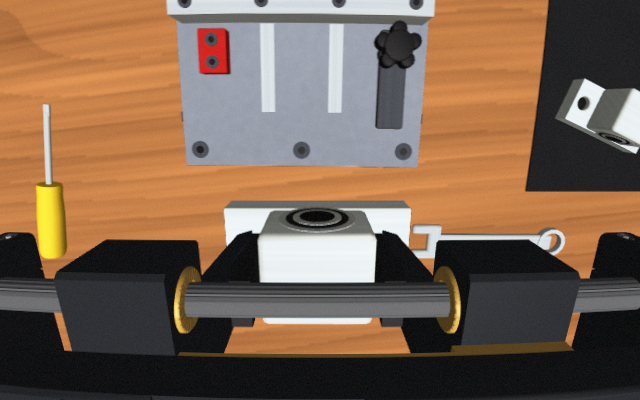

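View pics/s4.png

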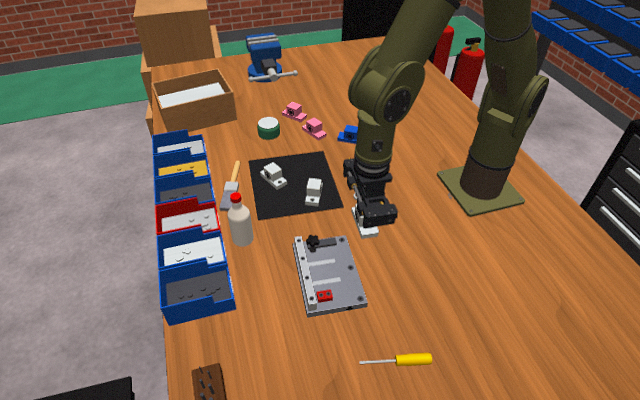

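The wrist view shows the jig almost whole: stop at (213,51), front plate edge at row 164, and the rail along the top. The held block's foot edge is at rows 202 to 210.

```bash
python3 - <<'E'
import cv2
a=cv2.imread('pics/w4.png')
cv2.imwrite('pics/w4a.png',cv2.resize(a[0:170,160:300],None,fx=3.5,fy=3.5,interpolation=2)); cv2.imwrite('pics/w4b.png',cv2.resize(a[0:170,300:440],None,fx=3.5,fy=3.5,interpolation=2))
cv2.imwrite('pics/w4c.png',cv2.resize(a[190:290,215:420],None,fx=3.8,fy=3.8,interpolation=2))
E
```

```text
(no output)
```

View pics/w4a.png

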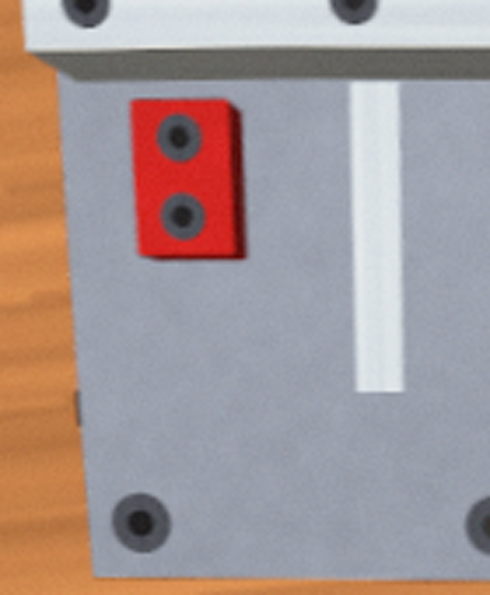

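View pics/w4b.png

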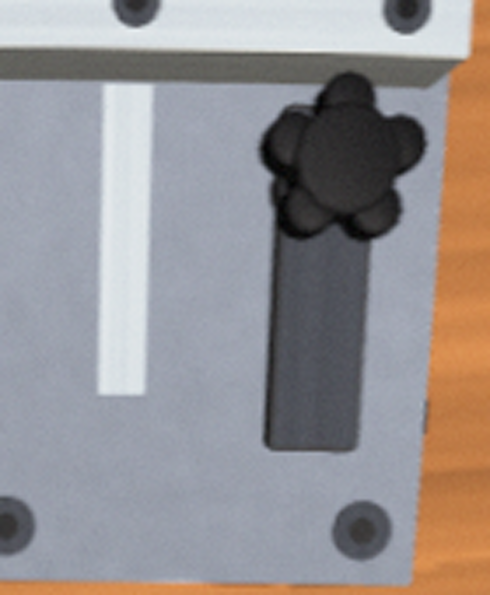

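View pics/w4c.png

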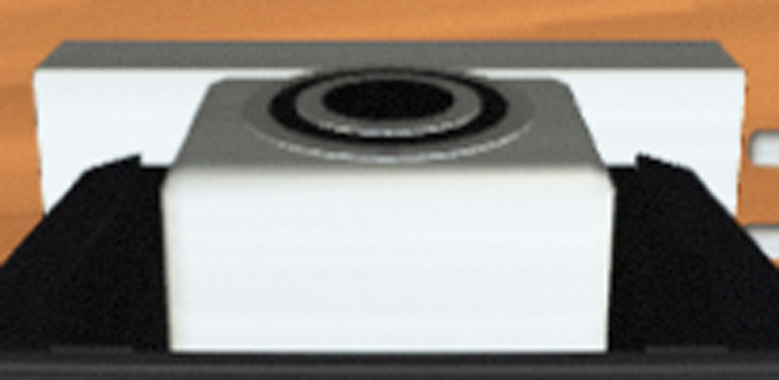

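```bash
python3 - <<'E'
from fit import *
import json
p={k:np.array(v) for k,v in json.load(open('w4.json')).items()}
A=lambda l:np.array(l,float)/3.5+[160,0]-.36
B=lambda l:np.array(l,float)/3.5+[300,0]-.36
C=lambda l:np.array(l,float)/3.8+[215,190]-.37
P=[(-.075,.11,.02),(-.075,-.11,.02),(.05,.105,.05),(.05,-.105,.05)]
px=np.r_[A([(93,577)]),B([(411,584)]),A([(28,51)]),B([(470,56)])]
for z in (0,.002,-.002):print('jig',z,solve(p,P,px,z,[.56,.17,-.09]))
S=[(.043,.087,.034),(.007,.087,.034),(.007,.063,.034),(.043,.063,.034)]
spx=A([(132,100),(140,257),(234,257),(229,100)])
print('jig by stop',solve(p,S,spx,0,[.56,.17,-.09]))
v,_=solve(p,P,px,0,[.56,.17,-.09]); print(proj(p,pose(v[:2],v[2],P+S,0))-np.r_[px,spx])
zb=.1992-.0345
P=[(.02,.045,.015),(.02,-.045,.015),(.02,.045,0),(.02,-.045,0)]
px=C([(35,70),(743,69),(62,42),(718,42)])
for z in (zb,zb+.002):print('block',z,solve(p,P,px,z,[.48,.17,-.09]))
r=least_squares(lambda v:(proj(p,pose(v[:2],v[2],P,v[3]))-px).ravel(),[.48,.17,-.09,zb]);print(r.x,abs(r.fun).max())
s=get_state();print(s['tool_pos'])
E
```

```text
jig 0 (array([ 0.56995145,  0.1768482 , -0.10012223]), np.float64(0.9508031794684939))
jig 0.002 (array([ 0.56971313,  0.17678622, -0.10011575]), np.float64(1.9234145089127423))
jig -0.002 (array([ 0.57018824,  0.1769105 , -0.10012859]), np.float64(0.6523607419186419))
jig by stop (array([ 0.56881621,  0.17691389, -0.10666498]), np.float64(0.47709525454979484))
[[-0.05244626 -0.06912264]
 [ 0.66748517  0.29535015]
 [-0.95080318 -0.16450751]
 [ 0.40979208  0.12155297]
 [-0.7894167  -0.65596381]
 [-0.62754773 -0.68558416]
 [ 0.30649924 -0.83873103]
 [-0.05355522 -1.01652683]]
block 0.16469999999999999 (array([ 0.48025449,  0.17074378, -0.08811987]), np.float64(1.2646344393453433))
block 0.1667 (array([ 0.4807934 ,  0.17069321, -0.08810937]), np.float64(2.497330804341061))
[ 0.47989889  0.17077716 -0.08812656  0.16338237] 0.6428988953351507
[0.4809126  0.1684303  0.19917272]
```

Emit:
apply_moves(delta_pos=[[0,-0.5,-3],[0,-1.2,-6],[0,-2,-9],[1,-2.3,-10.7],[4,-2.3,-10.7],[7,-2.3,-10.7],[9,-2.3,-10.7],[9,-2.3,-10.7],[9,-2.3,-10.7]], yaw=[0.012,0.012,0.012,0.012,0.012,0.012,0.012,0.012,0.012], gripper=[0,0,0,0,0,0,0,0,0])

```text
clock: 5.35
tool_pos: [0.5892, 0.179, 0.1088]
eef_rot: [-0.706, 0.039, 0.706, 0.038]
contact_force: [0.4, 0.6, -1.8]
opening: 0.517
```

```bash
cat > look.py <<'E'
from h import *
import json,sys
n=sys.argv[1]
s=get_state(); T=R.from_quat(s['eef_rot']).as_matrix(); print(s['clock'],s['tool_pos'],T.round(3),s['contact_force'],s['moment'].round(2),s['opening'])
p=camera_params('wrist')
im=snapshot('wrist'); cv2.imwrite(f'pics/{n}.png',im[:,:,::-1])
json.dump({k:np.asarray(v).tolist() for k,v in p.items()},open(f'{n}.json','w'))
s=get_state(); print(s['tool_pos'],s['contact_force'])
E
python3 look.py w5
```

```text
5.35 [0.589216   0.17895838 0.10875158] [[-0.001 -0.109 -0.994]
 [-0.001 -0.994  0.109]
 [-1.     0.001  0.   ]] [ 0.42764022  0.62786485 -1.77733461] [ 0.07  0.01 -0.01] 0.5166110579092399
[0.59046846 0.17968486 0.11015343] [ 0.53983072  0.11794473 -2.29090466]
```

View pics/w5.png

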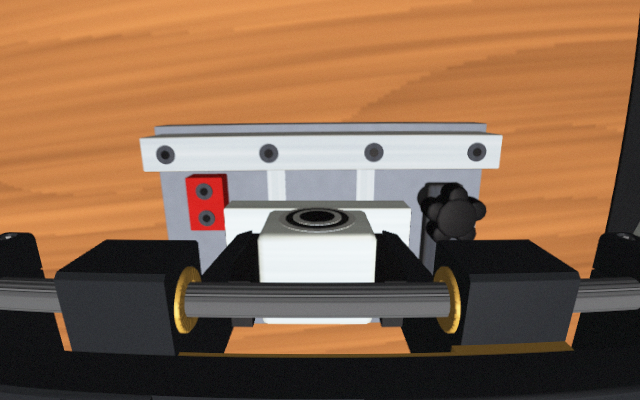

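```bash
python3 - <<'E'
import cv2
a=cv2.imread('pics/w5.png')
cv2.imwrite('pics/w5a.png',cv2.resize(a[115:260,135:330],None,fx=4,fy=4,interpolation=2)); cv2.imwrite('pics/w5b.png',cv2.resize(a[115:260,325:515],None,fx=4,fy=4,interpolation=2))
E
```

```text
(no output)
```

View pics/w5a.png

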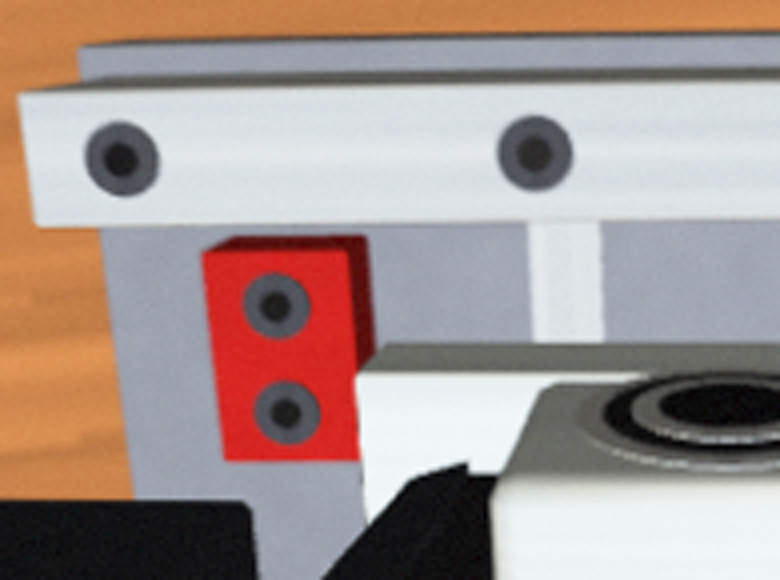

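View pics/w5b.png

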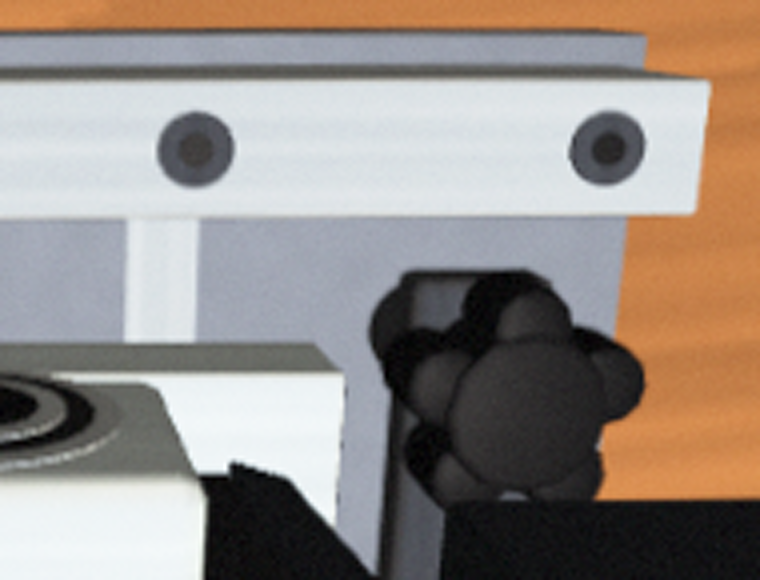

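```bash
python3 - <<'E'
from fit import *
import json
p={k:np.array(v) for k,v in json.load(open('w5.json')).items()}
A=lambda l:np.array(l,float)/4+[135,115]-.375
B=lambda l:np.array(l,float)/4+[325,115]-.375
P=[(.07,.105,.05),(.05,.105,.05),(.07,-.105,.05),(.05,-.105,.05)]
px=np.r_[A([(19,94),(38,228)]),B([(711,83),(695,214)])]
print('rail',solve(p,P,px,0,[.56,.17,-.09]))
S=[(.043,.087,.034),(.007,.087,.034),(.043,.063,.034)]
spx=A([(203,253),(225,461),(348,248)])
print('stop',solve(p,S,spx,0,[.56,.17,-.09]))
v,_=solve(p,P+S,np.r_[px,spx],0,[.56,.17,-.09]);print('both',v,_)
Pb=[(.02,.045,.015),(.02,-.045,.015),(.02,.045,0),(.02,-.045,0)]
bpx=np.r_[A([(359,374)]),B([(345,374)]),A([(385,344)]),B([(317,344)])]
r=least_squares(lambda v:(proj(p,pose(v[:2],v[2],Pb,v[3]))-bpx).ravel(),[.59,.18,-.09,.07]);b=r.x;print(b,abs(r.fun).max())
d=b[:2]-v[:2];c,s=np.cos(v[2]),np.sin(v[2]);print('block in jig mm',1e3*(c*d[0]+s*d[1]),1e3*(-s*d[0]+c*d[1]),'yaw',b[2]-v[2])
E
```

```text
rail (array([ 0.56992174,  0.17770247, -0.10012222]), np.float64(0.7703556666464806))
stop (array([ 0.57034122,  0.17735663, -0.09755208]), np.float64(0.5661907270085749))
both [ 0.56999027  0.17762909 -0.10048993] 0.7584286518687122
[ 0.58842308  0.17840855 -0.10924491  0.07315892] 0.6320810026429058
block in jig mm 18.26161876574426 2.6247221901014455 yaw -0.008754980389799286
```

The block is at (18, 3) mm in the jig frame and turned 0.009 rad from square. It needs +12 and +15 mm to reach the corner. I'll descend short of that and then touch down.

Emit:
apply_moves(delta_pos=[[0,-0.5,-0.3],[1.5,-0.9,-0.6],[3,-0.9,-0.6],[4.2,-0.9,-0.6],[4.8,-0.9,-0.6],[4.8,-0.9,-0.6],[4.8,-0.9,-0.6]], yaw=[-0.009,-0.009,-0.009,-0.009,-0.009,-0.009,-0.009], gripper=[0,0,0,0,0,0,0])

```text
clock: 5.98
tool_pos: [0.5979, 0.1878, 0.0626]
eef_rot: [0.707, -0.035, -0.705, -0.035]
contact_force: [0.2, -0.2, -2.9]
opening: 0.519
```

```bash
python3 look.py w6
```

```text
5.9833 [0.59785438 0.1877862  0.06260472] [[ 0.003 -0.1   -0.995]
 [-0.    -0.995  0.1  ]
 [-1.    -0.    -0.003]] [ 0.20839661 -0.23030357 -2.92331407] [ 0.05 -0.01  0.  ] 0.5189166151137199
[0.59810236 0.18788734 0.06291827] [ 0.37302199  0.35691617 -2.66524389]
```

View pics/w6.png

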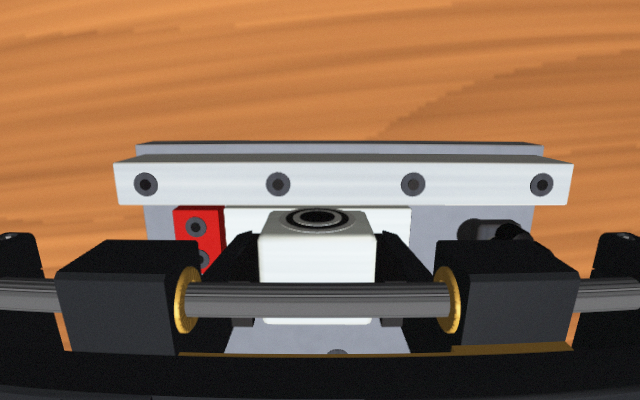

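The block sits just in front of the rail with the stop to its left. I'll lower it to touch.

Emit:
apply_moves(delta_pos=[[0.3,0,0],[0.6,0,0],[0.75,0,0],[0.75,0,0],[0.75,0,0]], yaw=[0,0,0,0,0], gripper=[0,0,0,0,0])

```text
clock: 6.45
tool_pos: [0.5981, 0.1879, 0.0554]
eef_rot: [0.708, -0.035, -0.705, -0.035]
contact_force: [1.0, 0.0, -2.9]
opening: 0.513
```

Emit:
apply_moves(delta_pos=[[0.1,0,0],[0.2,0,0],[0.2,0,0],[0.2,0,0]], yaw=[0,0,0,0], gripper=[0,0,0,0])

```text
clock: 6.78
tool_pos: [0.5985, 0.1879, 0.0545]
eef_rot: [0.708, -0.035, -0.705, -0.036]
contact_force: [-1.7, -0.8, 5.2]
opening: 0.517
```

Contact with the plate at +5 N. Next I'll slide towards the rail while keeping light downward pressure.

Emit:
apply_moves(delta_pos=[[0.12,0,-0.15],[0.12,0,-0.3],[0.12,0,-0.4],[0.12,0,-0.5],[0.12,0,-0.6],[0.12,0,-0.6],[0.12,0,-0.6]], yaw=[0,0,0,0,0,0,0], gripper=[0,0,0,0,0,0,0], force=60)

```text
clock: 7.37
tool_pos: [0.6013, 0.188, 0.0544]
eef_rot: [-0.706, 0.035, 0.707, 0.035]
contact_force: [-8.8, 1.1, 10.9]
opening: 0.513
```

```bash
python3 look.py w7; python3 - <<'E'
import cv2
a=cv2.imread('pics/w7.png')
cv2.imwrite('pics/w7a.png',cv2.resize(a[150:290,110:310],None,fx=4,fy=4,interpolation=2)); cv2.imwrite('pics/w7b.png',cv2.resize(a[150:290,250:450],None,fx=4,fy=4,interpolation=2))
E
```

```text
7.3667 [0.60129934 0.18804681 0.05443676] [[-0.002 -0.099 -0.995]
 [ 0.001 -0.995  0.099]
 [-1.    -0.001  0.002]] [-8.79872619  1.05516079 10.86394847] [0.47 1.82 0.  ] 0.5133061796737257
[0.60132477 0.18803028 0.05442759] [-7.68867808 -0.39328761 11.30969495]
```

View pics/w7a.png

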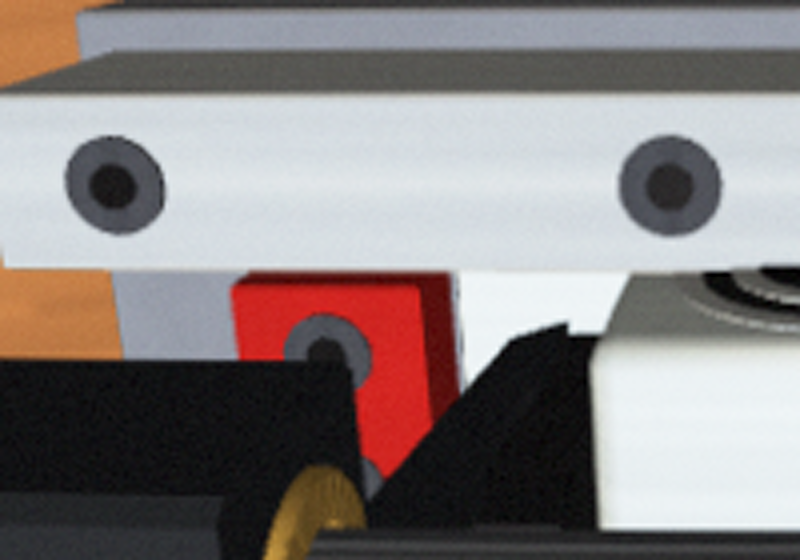

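View pics/w7b.png

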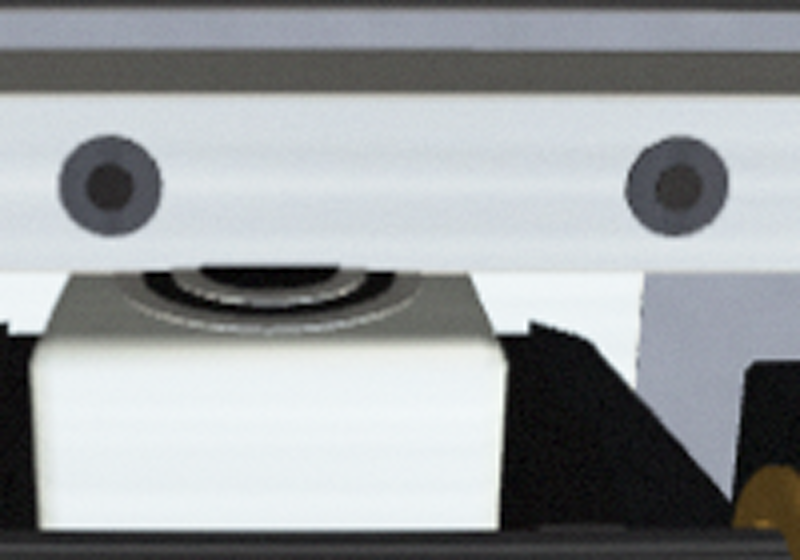

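```bash
cat > gap.py <<'E'
from fit import *
import json
def gap(n,rail,tow,stop,foot):
    p={k:np.array(v) for k,v in json.load(open(n+'.json')).items()}
    yaw=-.1005;c,s=np.cos(yaw),np.sin(yaw)
    J=lambda q:np.c_[(q[:,0]-.57)*c+(q[:,1]-.1776)*s, -(q[:,0]-.57)*s+(q[:,1]-.1776)*c]*1e3
    print('rail edge',J(back(p,rail,.05)));print('tower far edge',J(back(p,tow,.07)))
    print('stop edge',J(back(p,stop,.034)));print('foot end',J(back(p,foot,.035)))
E
python3 - <<'E'
from gap import *
A=lambda l:np.array(l,float)/4+[110,150]-.375
B=lambda l:np.array(l,float)/4+[250,150]-.375
gap('w7',np.r_[A([(5,268)]),B([(30,271),(640,272)])],np.r_[B([(32,341),(60,339),(480,339),(507,341)])],A([(418,286),(432,405)]),np.r_[A([(460,290),(466,380)]),B([(641,280),(637,380)])])
E
```

```text
rail edge [[ 50.34520245 104.42687057]
 [ 50.34259549  39.06735767]
 [ 50.30263615 -26.81367678]]
tower far edge [[50.2221639  35.41280776]
 [50.43370612 32.77858199]
 [50.49803841 -6.4121149 ]
 [50.29536767 -8.95077033]]
stop edge [[42.92369353 63.20472073]
 [27.23998524 62.75425425]]
foot end [[ 42.78963323  57.78956737]
 [ 31.07375552  57.9210922 ]
 [ 44.20330262 -31.40888497]
 [ 31.22329734 -31.91978841]]
```

The tower's far edge is at 50.2 to 50.5 mm and the rail edge at 50.3 mm, so the block is against the rail and parallel to it. The gap to the stop is about 5.2 mm. I'll slide to the stop while keeping rail pressure.

Emit:
apply_moves(delta_pos=[[0.1,-0.1,-0.3],[0.1,-0.2,-0.3],[0.1,-0.3,-0.3],[0.1,-0.4,-0.3],[0.1,-0.5,-0.3],[0.1,-0.6,-0.3],[0.1,-0.7,-0.3],[0.1,-0.8,-0.3],[0.1,-0.8,-0.3]], yaw=[0,0,0,0,0,0,0,0,0], gripper=[0,0,0,0,0,0,0,0,0])

```text
clock: 8.17
tool_pos: [0.6016, 0.1911, 0.0546]
eef_rot: [-0.703, 0.038, 0.709, 0.034]
contact_force: [-9.6, -8.9, 15.4]
opening: 0.519
```

Emit:
apply_moves(delta_pos=[[0.02,-0.3,-0.3],[0.02,-0.5,-0.3],[0.02,-0.6,-0.3],[0.02,-0.7,-0.3],[0.02,-0.8,-0.3],[0.02,-0.8,-0.3]], yaw=[0,0,0,0,0,0], gripper=[0,0,0,0,0,0])

```text
clock: 8.67
tool_pos: [0.6019, 0.1932, 0.0551]
eef_rot: [-0.7, 0.042, 0.712, 0.032]
contact_force: [-9.2, -9.3, 11.6]
opening: 0.514
```

```bash
python3 look.py w8; python3 - <<'E'
import cv2
a=cv2.imread('pics/w8.png')
cv2.imwrite('pics/w8a.png',cv2.resize(a[150:290,110:310],None,fx=4,fy=4,interpolation=2)); cv2.imwrite('pics/w8b.png',cv2.resize(a[150:290,250:450],None,fx=4,fy=4,interpolation=2))
E
```

```text
8.6667 [0.60189654 0.19323167 0.05512626] [[-0.018 -0.104 -0.994]
 [-0.013 -0.995  0.104]
 [-1.     0.015  0.016]] [-9.24535173 -9.26512132 11.64644676] [-1.44  1.74  0.2 ] 0.514489254928226
[0.60187647 0.19320957 0.0550936 ] [-8.76556144 -9.32818466 11.15550199]
```

View pics/w8a.png

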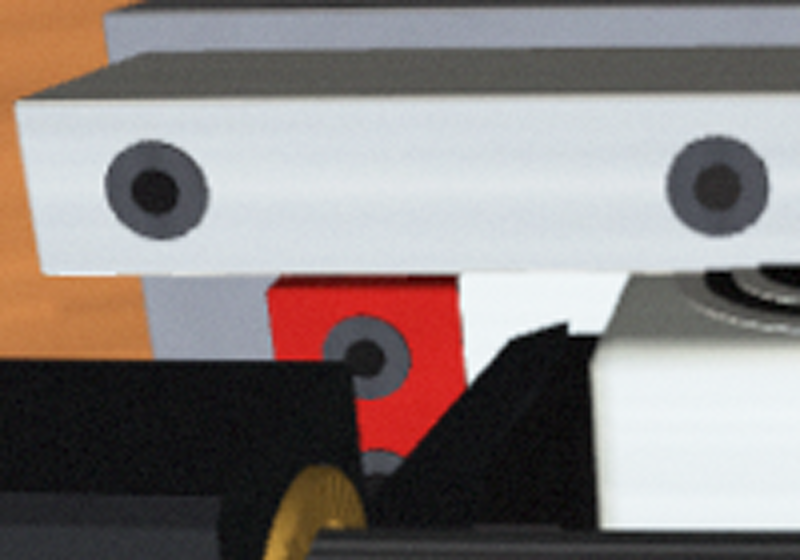

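View pics/w8b.png

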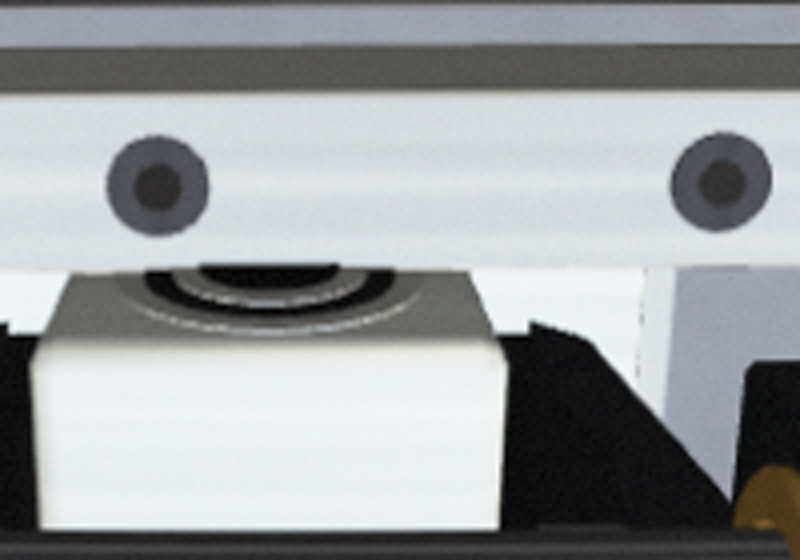

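The block has reached both faces, but the tool has leaned about 1° (tool x = (-0.018, -0.013, -1)), and each re-basing keeps that lean. I'll drop the side push and press down, so the plate squares the block up, then check the tilt.

Emit:
apply_moves(delta_pos=[[0.1,0,0],[0.2,0,0],[0.25,0,0],[0.25,0,0]], yaw=[0,0,0,0], gripper=[0,0,0,0])

```text
clock: 9.05
tool_pos: [0.6016, 0.1924, 0.0551]
eef_rot: [-0.7, 0.042, 0.712, 0.032]
contact_force: [-5.9, -3.5, 16.4]
opening: 0.516
```

```bash
cat > st.py <<'E'
from h import *
s=get_state(); T=R.from_quat(s['eef_rot']).as_matrix(); print(round(s['clock'],2),s['tool_pos'].round(4),'tilt',T[:2,0].round(4),'y',T[:,1].round(4),s['contact_force'].round(1),s['moment'].round(2),round(s['opening'],3))
E
python3 st.py
```

```text
9.05 [0.6016 0.1924 0.0551] tilt [-0.0183 -0.0136] y [-0.104  -0.9945  0.0154] [-5.9 -3.5 16.4] [-0.07  1.19  0.21] 0.516
```

Emit:
apply_moves(delta_pos=[[0.2,0.1,0.1],[0.25,0.3,0.3],[0.25,0.5,0.5],[0.25,0.6,0.6],[0.25,0.6,0.6]], yaw=[0,0,0,0,0], gripper=[0,0,0,0,0])

```text
clock: 9.47
tool_pos: [0.5982, 0.1893, 0.0549]
eef_rot: [-0.703, 0.04, 0.71, 0.033]
contact_force: [2.1, 1.8, 6.7]
opening: 0.518
```

```bash
python3 st.py
```

```text
9.47 [0.5982 0.1893 0.0549] tilt [-0.0108 -0.0092] y [-0.1039 -0.9945  0.0103] [2.1 1.8 6.7] [ 0.85 -0.4  -0.04] 0.518
```

Reverse dragging works: the tilt is down to (-0.011, -0.009). I'll repeat it with more down force.

Emit:
apply_moves(delta_pos=[[0.3,0.1,0.1],[0.5,0.3,0.3],[0.5,0.5,0.5],[0.5,0.5,0.5]], yaw=[0,0,0,0], gripper=[0,0,0,0])

```text
clock: 9.8
tool_pos: [0.5978, 0.1887, 0.0544]
eef_rot: [0.707, -0.037, -0.706, -0.036]
contact_force: [-0.2, 3.2, 18.6]
opening: 0.518
```

```bash
python3 st.py
```

```text
9.8 [0.5978 0.1887 0.0544] tilt [ 0.0014 -0.0019] y [-0.1038 -0.9946  0.0018] [-0.2  3.2 18.6] [ 1.59 -0.11 -0.1 ] 0.518
```

Emit:
apply_moves(delta_pos=[[0.2,0.2,0.2],[0.3,0.4,0.4],[0.3,0.5,0.6],[0.3,0.5,0.6]], yaw=[-0.004,-0.004,-0.004,-0.004], gripper=[0,0,0,0])

```text
clock: 10.13
tool_pos: [0.5961, 0.1873, 0.0545]
eef_rot: [0.711, -0.034, -0.702, -0.037]
contact_force: [3.4, 2.8, 12.0]
opening: 0.513
```

```bash
python3 st.py
```

```text
10.13 [0.5961 0.1873 0.0545] tilt [0.0127 0.0035] y [-0.0992 -0.9951 -0.0047] [ 3.4  2.8 12. ] [ 0.75 -0.5  -0.06] 0.513
```

Slightly pre-tilted the other way now, at (+0.013, +0.004). One continuous push into the corner should bring it upright.

Emit:
apply_moves(delta_pos=[[0.1,-0.1,-0.2],[0.15,-0.2,-0.4],[0.15,-0.35,-0.6],[0.15,-0.5,-0.8],[0.15,-0.65,-0.9],[0.15,-0.8,-0.9],[0.15,-0.9,-0.9],[0.15,-1.0,-0.9],[0.15,-1.0,-0.9],[0.15,-1.0,-0.9]], yaw=[0,0,0,0,0,0,0,0,0,0], gripper=[0,0,0,0,0,0,0,0,0,0])

```text
clock: 10.97
tool_pos: [0.6014, 0.1897, 0.0545]
eef_rot: [0.707, -0.038, -0.705, -0.034]
contact_force: [-13.6, -11.3, 25.9]
opening: 0.516
```

```bash
python3 st.py
```

```text
10.97 [0.6014 0.1897 0.0545] tilt [ 0.0018 -0.0055] y [-0.102  -0.9948  0.0053] [-13.6 -11.3  25.9] [-1.5   2.84  0.24] 0.516
```

Emit:
apply_moves(delta_pos=[[-0.05,-0.3,-0.25],[-0.05,-0.5,-0.25],[-0.05,-0.7,-0.25],[-0.05,-0.8,-0.25],[-0.05,-0.8,-0.25]], yaw=[0,0,0,0,0], gripper=[0,0,0,0,0])

```text
clock: 11.38
tool_pos: [0.6018, 0.1931, 0.0549]
eef_rot: [-0.704, 0.041, 0.708, 0.032]
contact_force: [-8.3, -7.7, 11.6]
opening: 0.513
```

```bash
python3 st.py;python3 look.py w9; python3 - <<'E'
import cv2
a=cv2.imread('pics/w9.png')
cv2.imwrite('pics/w9a.png',cv2.resize(a[150:290,110:310],None,fx=4,fy=4,interpolation=2)); cv2.imwrite('pics/w9b.png',cv2.resize(a[150:290,250:450],None,fx=4,fy=4,interpolation=2))
E
```

```text
11.38 [0.6018 0.1931 0.0549] tilt [-0.0055 -0.0119] y [-0.1033 -0.9946  0.0124] [-8.3 -7.7 11.6] [-1.05  1.67  0.2 ] 0.513
11.3833 [0.60178453 0.19314266 0.05494984] [[-0.006 -0.103 -0.995]
 [-0.012 -0.995  0.103]
 [-1.     0.012  0.004]] [-8.26408048 -7.74415446 11.57063788] [-1.05  1.67  0.2 ] 0.5134408603774363
[0.60178602 0.19315216 0.05494188] [-7.63391498 -8.28463962 12.90623859]
```

View pics/w9a.png

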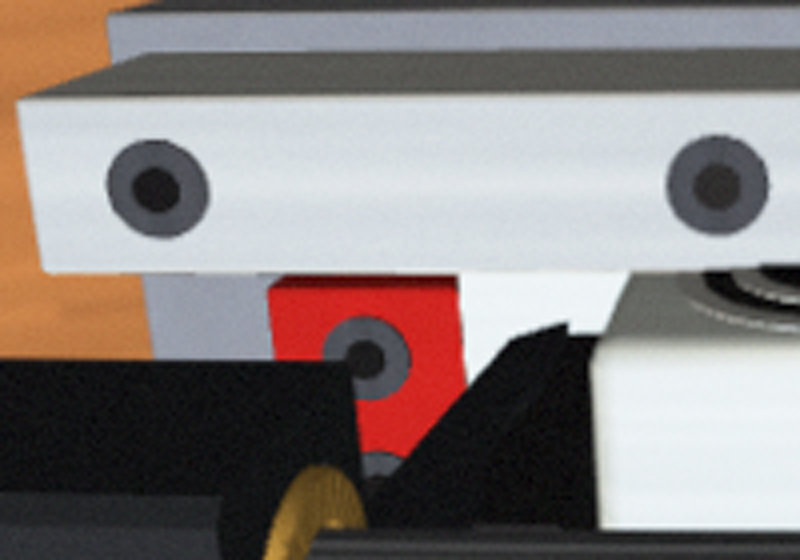

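View pics/w9b.png

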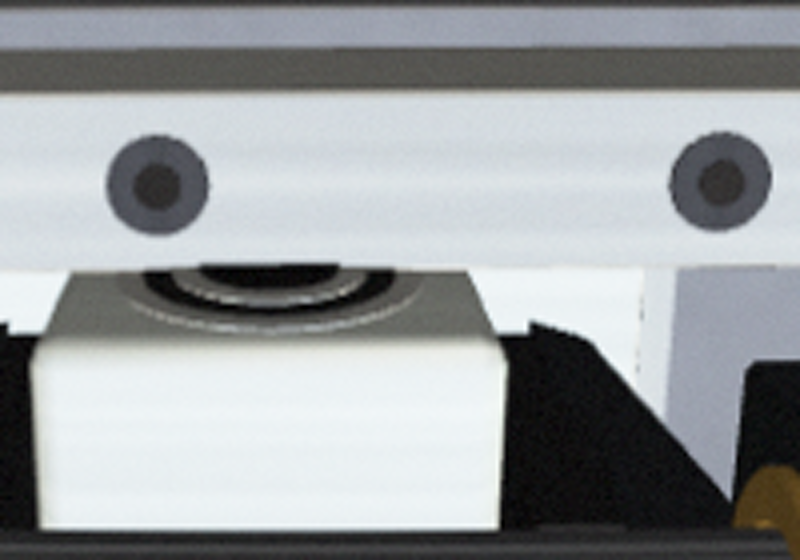

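The block's end is flush on the stop, with no gap at (458,285), but there is 0.012 rad of roll. I'll back off a few millimetres under down-pressure to pre-tilt in y, then push again with lighter down force.

Emit:
apply_moves(delta_pos=[[0.3,0.2,0.1],[0.5,0.4,0.2],[0.5,0.6,0.3],[0.5,0.6,0.3]], yaw=[0,0,0,0], gripper=[0,0,0,0])

```text
clock: 11.77
tool_pos: [0.6016, 0.1926, 0.0541]
eef_rot: [0.707, -0.037, -0.705, -0.035]
contact_force: [-2.6, 5.9, 25.3]
opening: 0.512
```

```bash
python3 st.py
```

```text
11.77 [0.6016 0.1926 0.0541] tilt [ 0.0033 -0.0035] y [-0.102  -0.9948  0.0032] [-2.6  5.9 25.3] [ 1.5   0.76 -0.11] 0.512
```

Emit:
apply_moves(delta_pos=[[0.2,0.2,0],[0.35,0.4,0],[0.35,0.5,0],[0.35,0.5,0]], yaw=[0,0,0,0], gripper=[0,0,0,0])

```text
clock: 12.1
tool_pos: [0.6017, 0.1925, 0.0542]
eef_rot: [0.708, -0.034, -0.704, -0.036]
contact_force: [-6.2, 6.3, 28.1]
opening: 0.514
```

```bash
python3 st.py
```

```text
12.1 [0.6017 0.1925 0.0542] tilt [0.0057 0.0031] y [-0.0996 -0.995  -0.0037] [-6.2  6.3 28.1] [ 0.48  1.74 -0.2 ] 0.514
```

Emit:
apply_moves(delta_pos=[[0.2,0.2,0.1],[0.25,0.4,0.1],[0.25,0.5,0.1],[0.25,0.5,0.1]], yaw=[0,0,0,0], gripper=[0,0,0,0])

```text
clock: 12.43
tool_pos: [0.6016, 0.1923, 0.0545]
eef_rot: [0.709, -0.031, -0.703, -0.038]
contact_force: [-3.9, 6.3, 20.4]
opening: 0.523
```

```bash
python3 st.py
```

```text
12.43 [0.6016 0.1923 0.0545] tilt [0.0094 0.0095] y [-0.0977 -0.9952 -0.0104] [-3.9  6.3 20.4] [ 0.59  1.16 -0.23] 0.523
```

Tilt is (+0.009, +0.010) with the block almost unmoved in the corner. Now one firm push in a single call.

Emit:
apply_moves(delta_pos=[[0.1,-0.2,-0.2],[0.12,-0.4,-0.4],[0.12,-0.55,-0.5],[0.12,-0.7,-0.55],[0.12,-0.8,-0.55],[0.12,-0.8,-0.55]], yaw=[0,0,0,0,0,0], gripper=[0,0,0,0,0,0])

```text
clock: 12.93
tool_pos: [0.6019, 0.1929, 0.0542]
eef_rot: [-0.705, 0.036, 0.708, 0.035]
contact_force: [-15.2, -11.3, 26.3]
opening: 0.518
```

```bash
python3 st.py
```

```text
12.93 [0.6019 0.1929 0.0542] tilt [-0.0046 -0.0007] y [-0.1006 -0.9949  0.0011] [-15.2 -11.3  26.3] [-2.38  3.28  0.  ] 0.518
```

```bash
python3 look.py w10; python3 - <<'E'
import cv2
a=cv2.imread('pics/w10.png')
cv2.imwrite('pics/w10a.png',cv2.resize(a[205:265,170:270],None,fx=8,fy=8,interpolation=2)); cv2.imwrite('pics/w10b.png',cv2.resize(a[150:290,250:450],None,fx=4,fy=4,interpolation=2))
E
```

```text
12.9333 [0.60186564 0.19288411 0.05417236] [[-0.005 -0.101 -0.995]
 [-0.001 -0.995  0.101]
 [-1.     0.001  0.004]] [-15.2028954  -11.25133657  26.30492834] [-2.38  3.28  0.  ] 0.5176449101146235
[0.60186427 0.19285334 0.05414555] [-16.0619781  -11.71214365  26.47801635]
```

View pics/w10a.png

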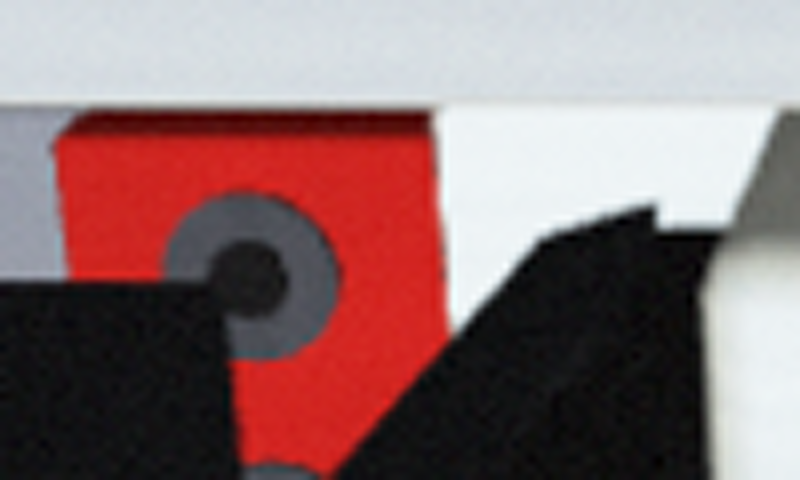

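View pics/w10b.png

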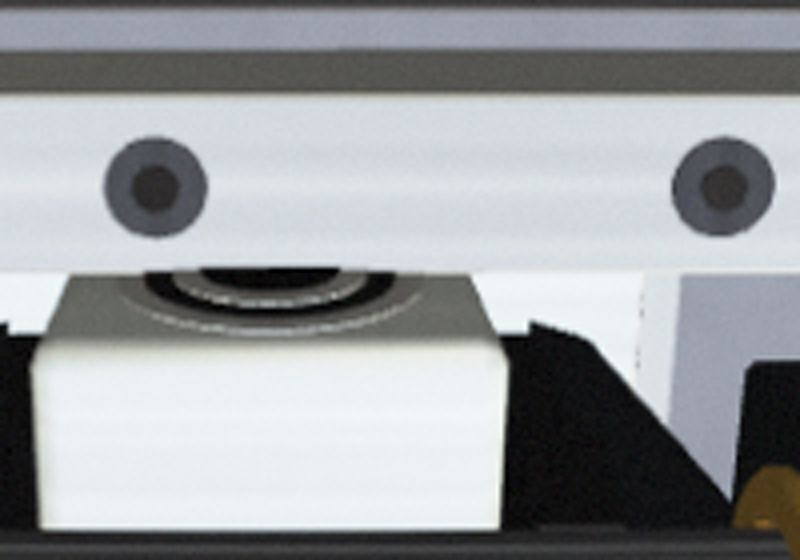

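It looks flush on both faces: the stop edge meets the foot at (433,110) to (450,330) in the zoom, and the rail line is level. However, Fy = 11 N could be mostly friction. I'll pre-tilt once more and finish with a stronger y push and less down force.

Emit:
apply_moves(delta_pos=[[0.2,0.2,0.2],[0.3,0.4,0.35],[0.3,0.5,0.4],[0.3,0.5,0.4]], yaw=[0,0,0,0], gripper=[0,0,0,0])

```text
clock: 13.32
tool_pos: [0.6006, 0.191, 0.0542]
eef_rot: [0.707, -0.034, -0.705, -0.037]
contact_force: [-0.4, 3.4, 19.2]
opening: 0.519
```

```bash
python3 st.py
```

```text
13.32 [0.6006 0.191  0.0542] tilt [0.003  0.0038] y [-0.0998 -0.995  -0.0041] [-0.4  3.4 19.2] [ 0.04  0.45 -0.13] 0.519
```

Emit:
apply_moves(delta_pos=[[0.2,0.2,0.2],[0.3,0.4,0.2],[0.3,0.5,0.3],[0.3,0.5,0.3]], yaw=[0,0,0,0], gripper=[0,0,0,0])

```text
clock: 13.65
tool_pos: [0.6004, 0.1908, 0.0545]
eef_rot: [0.71, -0.031, -0.703, -0.039]
contact_force: [0.0, 5.2, 21.1]
opening: 0.515
```

```bash
python3 st.py
```

```text
13.65 [0.6004 0.1908 0.0545] tilt [0.011  0.0105] y [-0.0982 -0.9951 -0.0116] [ 0.   5.2 21.1] [ 0.47  0.58 -0.15] 0.515
```

Emit:
apply_moves(delta_pos=[[0.0,-0.3,-0.2],[0.0,-0.6,-0.35],[0.0,-0.8,-0.5],[0.05,-1.0,-0.6],[0.08,-1.15,-0.65],[0.08,-1.2,-0.65],[0.08,-1.2,-0.65]], yaw=[0,0,0,0,0,0,0], gripper=[0,0,0,0,0,0,0])

```text
clock: 14.23
tool_pos: [0.6019, 0.1929, 0.0542]
eef_rot: [-0.705, 0.037, 0.708, 0.035]
contact_force: [-16.4, -16.3, 23.8]
opening: 0.517
```

```bash
python3 st.py; python3 look.py w11; python3 st.py; python3 - <<'E'
import cv2
a=cv2.imread('pics/w11.png')
cv2.imwrite('pics/w11a.png',cv2.resize(a[205:265,170:270],None,fx=8,fy=8,interpolation=2)); cv2.imwrite('pics/w11b.png',cv2.resize(a[150:290,250:450],None,fx=4,fy=4,interpolation=2))
E
```

```text
14.23 [0.6019 0.1929 0.0542] tilt [-0.0041 -0.0027] y [-0.1021 -0.9948  0.0031] [-16.4 -16.3  23.8] [-2.65  3.2   0.25] 0.517
14.2333 [0.60186897 0.19291262 0.05417953] [[-0.004 -0.102 -0.995]
 [-0.003 -0.995  0.102]
 [-1.     0.003  0.004]] [-16.43973354 -16.34701085  23.77467601] [-2.65  3.2   0.25] 0.5167987405814756
[0.6018387  0.19294103 0.05418266] [-15.51851189 -13.87188599  23.30581541]
14.28 [0.6018 0.1929 0.0542] tilt [-0.0041 -0.0026] y [-0.1021 -0.9948  0.003 ] [-15.5 -13.9  23.3] [-2.71  3.18  0.21] 0.515
```

View pics/w11a.png

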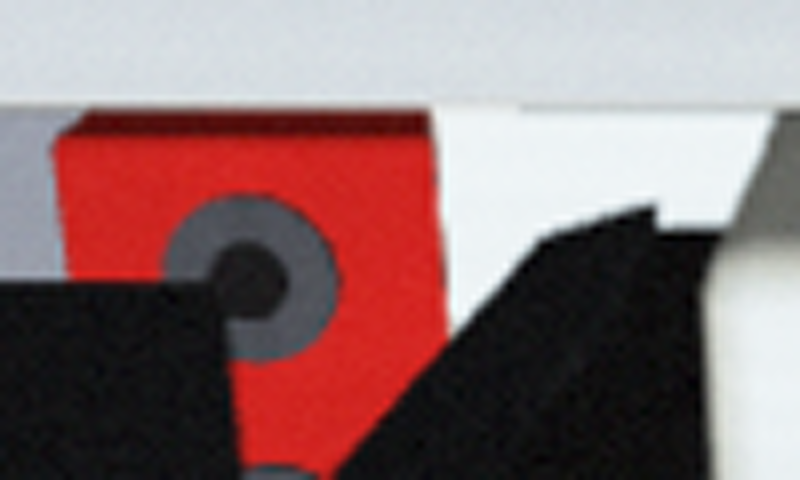

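View pics/w11b.png

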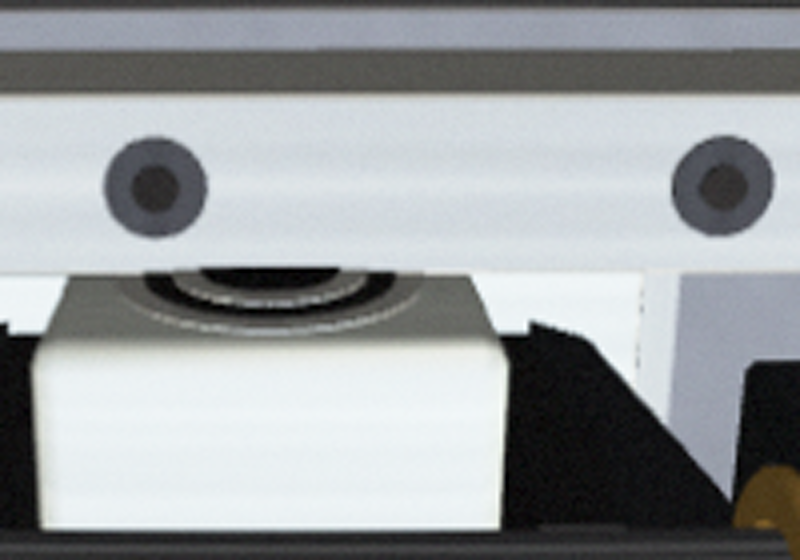

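The y force rose from 11 to 16 N and the TCP came back to the same spot (0.6019, 0.1929), so both contacts are hard. Tilt is 0.005 rad or less and the yaw matches the rail within 0.002 rad. The last picture shows no gap at the stop or the rail. Handing in while still pressing.

```bash
python3 -c "
from plant import *
print(finish_job())"; python3 st.py
```

```text
the job is handed in; nothing more can be done
None
the job is handed in; nothing more can be done
```

The undrilled block is lying flat in the fixture, held pressed against both the back rail and the red stop. The stop is at the +y end today. I handed in at about 14.3 s of the 48 s with the gripper still closed on the block; its last grip setting was 60 N.

- **Fit:** the last close-up shows no gap at the rail or the stop.
- **Push:** the wrist read about 16 N towards the rail, 14–16 N towards the stop and 23 N down. When I pushed harder towards the stop, the tool came back to the same position, so it is bearing on the stop and not just held by friction.
- **Squareness:** the first push leaned the tool by about 1°, so I backed off a few millimetres and pushed in again. The tool now leans about 0.3° and is turned about 0.1° from the rail.
- **Limits:** I had only the pictures and wrist readings to go on, so I cannot rule out an error of a few tenths of a millimetre.
- **Rest of the bench:** I did not touch the drilled blocks or anything else outside the fixture. I took no final overview picture to confirm that.

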